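# Index the nozzle turret and unscrew the tall nozzle

### The arm

A 6-joint arm with a two-finger parallel gripper is mounted at the origin on a cart in front of the work surface, level with it; the furniture and walls round the work are solid. World frame = base frame: x ahead of the robot, y to its left, z up, the work surface at z = 0. Lengths are in m, angles in rad, forces in N, time in s.
With the tool pointing down it reaches from about 0.425 to 0.95 m from the base axis. Payload 3.5 kg.
Tool frame: the origin (TCP) lies between the finger pads; the fingertips stand 14 mm ahead of it and the grasp point (between the pads) lies 5 mm behind it; z points along the fingers, y is the direction in which the jaws open and shut (so a half turn about z gives the same grasp; the last joint's range is limited). The gripper opens to 85 mm and grips with 20 to 120 N. Pads are 22 mm wide; open, the fingers measure 114 mm over their backs; the gripper's body (76 mm by 85 mm) begins 54 mm behind the grasp point. The pads swing forward as they close: fully open they stand 13 mm farther back than shut.
Start: joints at [1.112, 0.286, 1.577, -0, 1.279, -0.15], TCP at [0.205, 0.643, 0.245] pointing down, gripper open.
Joint ranges: [-2.77, 2.77], [-0.9, 2.22], [0.21, 2.48], [-1.53, 4.67], [0.24, 2.81], [-2.84, 2.84]. Speed limits (rad/s): [2.79, 2.79, 3.14, 3.14, 3.14, 3.14].

### API

Orientations are given as a unit quaternion [x, y, z, w].
In Python, from plant import ctrl gives the robot as it stands. The module is installed in compiled form; this text tells all that it offers.
- The arm moves only by the tool servo_tool, never from a script. Its argument "increments" is text: rows parted by semicolons, each of 7 numbers parted by spaces: the turn, a rotation vector about the tool's x, y, z in rad, then the shift along the tool's x, y, z in cm, then the finger opening in cm, from 0 to 8.54. In form: ax ay az dx dy dz claw; .... A call has 1 to 10 rows; each row is the pose to reach, as a shift and turn from the pose commanded when the call began, along the tool's axes at that moment; what a row does not reach only later rows make up. A row lasts 1/12 s, in which the tool goes at most 41.7 mm and 7.16 degrees, less where a joint would pass 70% of its speed; a pose out of reach is approached as far as the arm can. A call with a gripper value outside its range is refused whole. The fingers move at their own pace and stop on an object; "grip_force" is the grip in N (left out, the last holds). Time passes only in rows, so rows that repeat a pose let the fingers close. It gives the time, the measured TCP pose, the force and the opening at its end, in the units of the state.
- ctrl.get_state(): the state, without advancing time (a new reading comes with each control period).
- ctrl.read_camera(name): name is "side" or "top"; returns (picture, depth): 384x512x3 uint8, red, green, blue; 384x512 float32, m along the optical axis (not along the pixel's ray), 0 where there is no reading.
- ctrl.camera_info(name): a dict with "camera_matrix" (3x3 intrinsics, pixels), "world_to_cam" (4x4, takes a point from world to camera coordinates). Camera axes: x right, y down, z forward; pixel columns grow to the right and rows downward; lengths in m; the calibration is good to about 2 mm. A picture is of the moment at which its call begins. camera_info takes no time and is no camera call.
- ctrl.sign_off(): hands the job in, once; it reports no verdict.
The state is a dict: "time": time; "qpos": joint angles; "dq": joint speeds; "joint_efforts": joint torques, N m; "eef_pos": TCP position; "tcp_rot": TCP orientation; "contact_force": force on the tool from outside, world axes, zero at the start; "wrist_torque": the same for the moment, N m; "opening": opening from 0.0 (shut) to 1.0 (fully open).
Only numpy, scipy, OpenCV 4.12 (cv2) and the standard library are available. Lean on these libraries where they do the work, as an engineer would, in place of code of your own. Each camera call takes 0.05 s, during which the arm holds its last target.

### The job

Turn the nozzle turret until the nozzle with the tall ribbed head clicks in at the front pointer, then unscrew that nozzle (anticlockwise, regrasping until its lock lets go), lift it out and set it down gently in the steel tray. Leave the other three nozzles locked in the turret and everything else on the bench, such as the timer, where it is.

Things in the scene. Friction and masses are not known exactly. Their poses are not given: they have to be found in the camera images.
- nozzle_tall_head (a point): The nozzle to take out; alone of the four it has a TALL round ribbed white head, 34 mm diameter, 34 mm high with its grey skirt (38 mm diameter, lowest 7 mm), and a 6 mm spout tip on top. 60 to 130 g. Site: on its axis, 19 mm above the skirt's underside. Locked in, the skirt rests on the socket rim and the point is 84 mm above the bench. z runs up the axis; its nib points to +y.
- nozzle_tall_nib (a point): Tip of the small grey nib (5 mm wide) on the tall nozzle's skirt, 28 mm from its axis, 4 mm above the rim. Locked until turned anticlockwise (from above) 140 to 210 degrees from its start, to where the nib meets the stop pin on the rim (nozzle axes then parallel to the turret's within 6 degrees); only there it lifts out. It turns easily, stays where left; pressed hard on the pin it binds.
- nozzle_tall_foot (a point): Flat foot of the tall nozzle's steel stem, which goes down into the socket: 24 mm diameter, 29 mm long from skirt to foot, with two lugs (to 20.5 mm from the axis) 15 to 22 mm above the foot that hold it under the socket's flange. 48 mm below the head point. Play all round 1.5 mm: lift straight up by 30 mm or more.
- nozzle_low_head (a point): Another nozzle: LOW round ribbed head, 34 mm diameter, only 18 mm high. Its head (white plastic) sits on the same grey skirt and steel stem as the others. Site: on the axis, 15 mm above the underside of the skirt.
- nozzle_hex_head (a point): Another nozzle: hexagonal head, 30 mm across flats, 24 mm high. Its head (white plastic) sits on the same grey skirt and steel stem as the others. Site: on the axis, 15 mm above the underside of the skirt.
- nozzle_wing_head (a point): Another nozzle: wing head, a 36 x 11 mm bar, 25 mm high. Its head (white plastic) sits on the same grey skirt and steel stem as the others. Site: on the axis, 15 mm above the underside of the skirt.
- turret: Turret turning about an upright axis, 400 degrees either way. Origin on the axis, 22 mm above the bench, z up. Four aluminium sockets (56 mm diameter, rims 65 mm above the bench) 60 mm from the axis at 45, 135, 225, 315 degrees from its x, one nozzle in each, in any order. Each rim has an 8 mm high steel stop pin at 96 degrees from turret x, seen from the socket's axis. Stays where left.
- turning_post (a point): Top centre of one of four upright steel turning posts, 12 mm diameter, 84 mm from the turret axis at 0 (this one), 90, 180, 270 degrees from turret x, between the sockets; tops 105 mm above the bench, 40 mm above the rims. Push or grip one to turn: about 3 N; a spring detent (about 7 N, catches within 4 degrees) clicks in whenever a socket stands at the front.
- turret_base: Grey base plate fixed to the bench, 226 x 226 x 14 mm, x from -105 to +121 mm. Origin on the turret axis at bench height. Its -x side is the front: there, 101 mm from the axis, a grey upright 62 mm high carries a small steel pointer.
- front_mark (a point): Where a nozzle's axis stands when its socket is exactly at the front pointer: 60 mm from the turret axis towards base -x, 82 mm above the bench.
- guard_edge (a point): Middle of the front edge of the fixed clear plastic guard plate over the rear of the turret: top 114 mm, underside 110 mm above the bench; it covers base x = +32 to +118 mm, y = -111 to +111 mm, on two rear posts (base x +108, y +-98). Nozzles and posts under it cannot be reached until turned forward.
- tray: Open steel tray beside the turret, fixed to the bench, empty: 160 (x) x 120 (y) x 24 mm outside, walls and floor 3 mm. Origin: centre of its underside.
- bench_timer: Bystander: loose three-key bench timer, 82 x 58 x 22 mm, lying behind the tray.
Not all that is in view belongs to the job. Leave any purple or yellow look-alike of the part that bears nozzle_tall_head alone.

How it is judged:
On the way, in this order (a step that is already met when the one before it is completed fails the run):
1. the tall nozzle, still in its socket, stands at the front pointer (within 8 mm) (horizontal distance between nozzle_tall_head and front_mark below 0.008 m and z of nozzle_tall_head in the frame of turret below 0.072 m), for 0.3 s.
2. the tall nozzle has been unscrewed and lifted clear of its socket (z of nozzle_tall_head in the frame of turret above 0.095 m), for 0.1 s.
At the end, for the whole second after the job is handed in: The tall nozzle lies or stands at rest (under 0.03 m/s) within the tray's walls, its head's centre under 60 mm above the bench; the other three nozzles are down in their sockets (not raised by more than 8 mm) (x of nozzle_tall_head in the frame of tray between -0.077 and 0.077 m and y of nozzle_tall_head in the frame of tray between -0.057 and 0.057 m and height (world z) of nozzle_tall_head below 0.06 m and linear speed of nozzle_tall below 0.03 m/s and z of each of nozzle_low_head, nozzle_hex_head, nozzle_wing_head in the frame of turret below 0.066 m); the robot touches nothing.
It fails at once if another nozzle was pulled out of the turret (raised by over 15 mm) (z of any of nozzle_low_head, nozzle_hex_head, nozzle_wing_head in the frame of turret above 0.073 m).
It fails at once if the tall nozzle was dropped or thrown (over 1.2 m/s) (linear speed of nozzle_tall above 1.2 m/s).
It fails at once if the bench timer was pushed away (over 40 mm) (distance of bench_timer from where it was at the start of the episode above 0.04 m).
It also fails if it takes over 72 s, if anything falls off the work surface, if the arm or the gripper's body presses on something with over 40 N, if the wrist force passes 120 N, or if a joint passes its speed limit or range.

## Working session

There is one attempt and no reset: what is moved stays moved. The work goes in short steps, Python scripts to look and compute and a tool call to move; the robot and the scene stay as the last step left them, time stands still between calls to the robot, and variables do not carry over. Pictures are saved under pics/ and viewed, and the job is handed in when it is done.

Besides the shell and the picture viewer there is one more tool, called after "Call:" as name(argument=value, ...), one argument or row to a line, values as JSON. servo_tool: Moves the arm, as the interface text tells. Its arguments: {"type":"object","properties":{"increments":{"type":"string"},"grip_force":{"type":"number"}},"required":["increments"]}

```bash
mkdir -p pics
cat > h.py <<'E'
import numpy as np, cv2
from plant import ctrl
def snap(n,tag):
    p,d=ctrl.read_camera(n); np.savez(f'{tag}.npz',p=p,d=d)
    cv2.imwrite(f'pics/{tag}.png',p[:,:,::-1]); return p,d
def w(n,u,v,z):
    i=ctrl.camera_info(n);K=np.array(i['camera_matrix']);T=np.linalg.inv(np.array(i['world_to_cam']))
    return (T@np.r_[z*np.linalg.inv(K)@[u,v,1],1])[:3]
def cloud(n,d):
    v,u=np.mgrid[:384,:512]
    i=ctrl.camera_info(n);K=np.array(i['camera_matrix']);T=np.linalg.inv(np.array(i['world_to_cam']))
    P=np.stack([(u-K[0,2])/K[0,0]*d,(v-K[1,2])/K[1,1]*d,d,np.ones_like(d)],-1)
    return (P@T.T)[...,:3]
def proj(n,p):
    i=ctrl.camera_info(n);K=np.array(i['camera_matrix']);T=np.array(i['world_to_cam'])
    c=K@(T@np.r_[p,1])[:3]; return c[:2]/c[2]
E
python3 - <<'E'
from h import *
for n in('top','side'):
    snap(n,n+'0'); i=ctrl.camera_info(n); print(np.array(i['camera_matrix']),np.linalg.inv(np.array(i['world_to_cam'])).round(3))
print(ctrl.get_state())
E
```

```text
[[364.69982232   0.         258.63812504]
 [  0.         364.69982232 189.65093218]
 [  0.           0.           1.        ]] [[-1.600e-02 -9.920e-01  1.240e-01  5.030e-01]
 [-1.000e+00  1.600e-02 -3.000e-03 -4.000e-02]
 [ 1.000e-03 -1.240e-01 -9.920e-01  1.021e+00]
 [ 0.000e+00  0.000e+00  0.000e+00  1.000e+00]]
[[369.49399765   0.         260.689401  ]
 [  0.         369.49399765 189.91865787]
 [  0.           0.           1.        ]] [[ 0.95  -0.097  0.295  0.345]
 [-0.31  -0.353  0.883 -0.813]
 [ 0.019 -0.931 -0.366  0.427]
 [ 0.     0.     0.     1.   ]]
{'time': 0.1, 'qpos': array([ 1.11201489e+00,  2.87102043e-01,  1.57802173e+00, -6.82489670e-06,
        1.27857957e+00, -1.49993210e-01]), 'dq': array([ 7.03392573e-04, -1.81028671e-03, -4.39202786e-03, -1.23940703e-05,
       -1.98949668e-03,  1.36160321e-03]), 'joint_efforts': array([ 4.61096788e-04, -4.07289577e+01, -2.93700939e+01, -1.71313291e-04,
        3.39056649e-03,  1.62060292e-05]), 'eef_pos': array([0.20485562, 0.64258046, 0.24407361]), 'tcp_rot': array([ 1.53780386e-01,  9.88104488e-01, -1.00780987e-03, -3.13179270e-04]), 'contact_force': array([-0.04913398, -0.67467459, -0.0376975 ]), 'wrist_torque': array([-0.00661332, -0.01469187, -0.04222543]), 'opening': 0.9976804626106971}
```

View pics/top0.png

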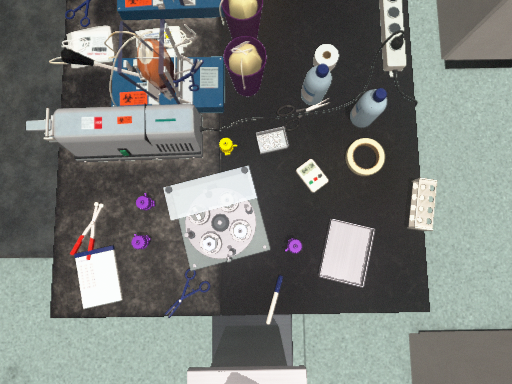

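View pics/side0.png

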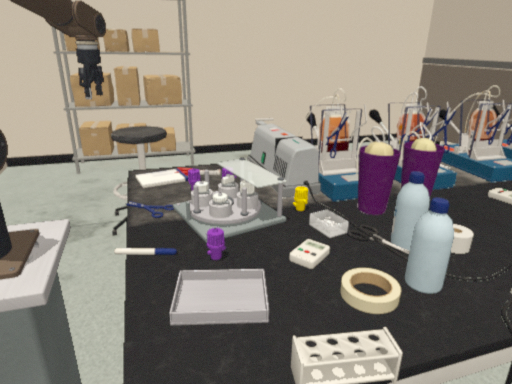

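Top view: the turret is at about (220,222), the tray at (347,253), the timer at (312,176), and the purple/yellow look-alikes at (145,202), (140,242), (294,246) and (227,146). Next I'll crop closer on the turret.

Run:
```python
from h import *
p=np.load('top0.npz');a=p['p'][155:280,155:290,::-1]
cv2.imwrite('pics/tc.png',cv2.resize(a,None,fx=4.4,fy=4.4,interpolation=cv2.INTER_CUBIC))
p=np.load('side0.npz');a=p['p'][150:245,160:300,::-1]
cv2.imwrite('pics/sc.png',cv2.resize(a,None,fx=5,fy=5,interpolation=cv2.INTER_CUBIC))
```

```text
(no output)
```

View pics/tc.png

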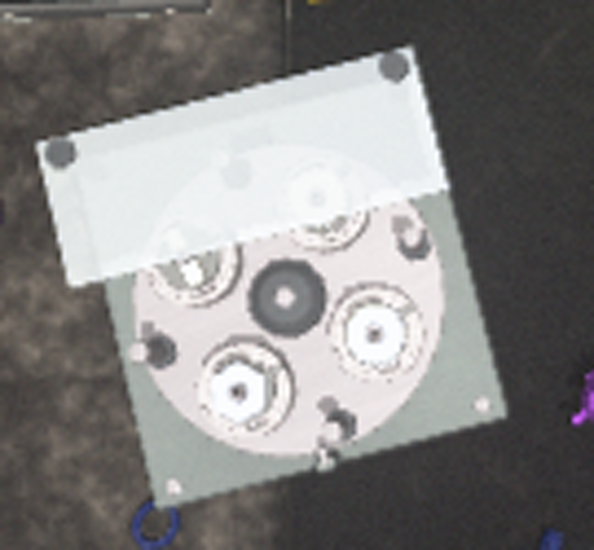

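View pics/sc.png

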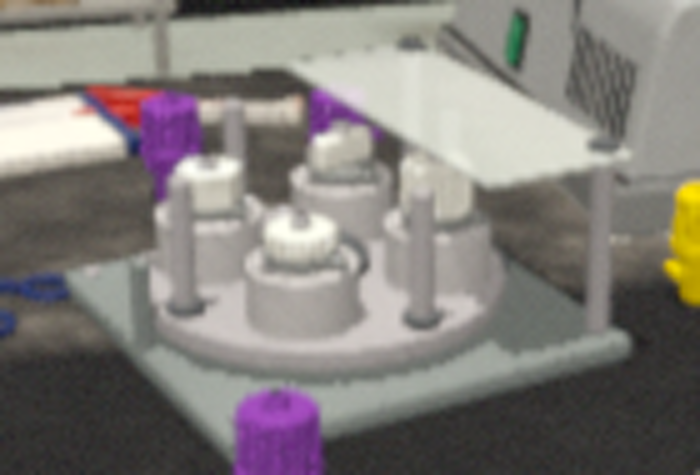

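Run:
```python
from h import *
for n in('top','side'):
    q=np.load(n+'0.npz');C=cloud(n,q['d'].astype(float));z=C[...,2]
    sel=(np.abs(C[...,0]-.45)<.25)&(np.abs(C[...,1]-.07)<.2)
    for lo,hi in((.095,.108),(.108,.12),(.085,.095),(.075,.085)):
        m=(sel&(z>lo)&(z<hi)).astype(np.uint8)
        k,l,s,c=cv2.connectedComponentsWithStats(m,connectivity=8)
        for i in range(1,k):
            if s[i,4]>=4: print(n,lo,s[i,4],c[i].round(1),C[l==i].mean(0).round(4))
q=np.load('top0.npz');C=cloud('top',q['d'].astype(float))
z=(C[...,2][155:280,155:290]*1000).clip(0,130)*1.9
cv2.imwrite('pics/tz.png',cv2.resize(cv2.applyColorMap(z.astype(np.uint8),cv2.COLORMAP_JET),None,fx=4.4,fy=4.4,interpolation=cv2.INTER_NEAREST))
q=np.load('side0.npz');C=cloud('side',q['d'].astype(float))
z=(C[...,2][150:245,160:300]*1000).clip(0,130)*1.9
cv2.imwrite('pics/sz.png',cv2.resize(cv2.applyColorMap(z.astype(np.uint8),cv2.COLORMAP_JET),None,fx=5,fy=5,interpolation=cv2.INTER_NEAREST))
# corner guesses
def atz(u,v,z):
    a=w('top',u,v,.5);b=w('top',u,v,1.);t=(z-a[2])/(b[2]-a[2]);return a+t*(b-a)
for nm,z,P in(('guard rearR,rearL,frontL,frontR',.114,[(412,45),(38,145),(72,287),(449,190)]),('base L,R',.014,[(158,507),(507,415)])):
    for u,v in P: print(nm,atz(155+(u+.5)/4.4-.5,155+(v+.5)/4.4-.5,z).round(4))
```

```text
top 0.095 6 [227.5 205.5] [0.5788 0.0372 0.0981]
top 0.095 19 [247.8 208.2] [ 0.5707 -0.0145  0.1043]
top 0.095 19 [186.4 234.5] [0.5075 0.1398 0.1035]
top 0.095 4 [208.5 244.5] [0.4817 0.0854 0.0971]
top 0.095 17 [230.2 252.4] [0.4617 0.0307 0.1041]
top 0.108 3006 [209.3 192.3] [0.6114 0.0812 0.1138]
top 0.085 23 [198.2 216.3] [0.553  0.1127 0.0899]
top 0.085 13 [239.3 230.6] [0.5151 0.0083 0.0894]
top 0.085 121 [208.6 243.5] [0.4839 0.0862 0.0892]
top 0.075 130 [239.9 230.1] [0.5164 0.0071 0.0821]
top 0.075 5 [215. 244.] [0.4823 0.0712 0.0796]
side 0.095 23 [206.  171.8] [0.5057 0.1394 0.1015]
side 0.095 8 [227.5 174.5] [0.5601 0.1162 0.0967]
side 0.095 4 [201.  180.8] [0.4829 0.0863 0.0965]
side 0.095 47 [245.  182.9] [0.5862 0.0341 0.0992]
side 0.095 23 [280.  184.8] [ 0.6649 -0.0086  0.1017]
side 0.095 26 [195.  187.2] [0.459  0.0296 0.1022]
side 0.095 27 [244.  189.4] [ 0.5694 -0.016   0.1022]
side 0.108 953 [251.2 172.2] [0.611  0.0682 0.1157]
side 0.085 17 [206.1 175.8] [0.5057 0.1398 0.0899]
side 0.085 38 [227.9 177.1] [0.561  0.1159 0.0892]
side 0.085 60 [201.2 183.6] [0.48
[... 333 characters left out ...]
0.075 38 [227.  180.5] [0.5583 0.115  0.0801]
side 0.075 39 [202.3 188.2] [0.4837 0.0755 0.0799]
side 0.075 5 [240.6 189.4] [0.5762 0.04   0.0804]
side 0.075 25 [250.2 190.5] [0.598  0.0265 0.0801]
side 0.075 16 [279.6 192.8] [ 0.6647 -0.0085  0.0804]
side 0.075 88 [219.9 196.9] [0.514  0.002  0.0818]
side 0.075 19 [196.1 195.6] [0.4605 0.0292 0.0802]
side 0.075 18 [244.  198.3] [ 0.5691 -0.0176  0.0796]
guard rearR,rearL,frontL,frontR [ 0.6796 -0.0172  0.114 ]
guard rearR,rearL,frontL,frontR [0.6252 0.1967 0.114 ]
guard rearR,rearL,frontL,frontR [0.5441 0.1762 0.114 ]
guard rearR,rearL,frontL,frontR [ 0.5956 -0.0371  0.114 ]
base L,R [0.4127 0.1453 0.014 ]
base L,R [ 0.4651 -0.0706  0.014 ]
```

View pics/tz.png

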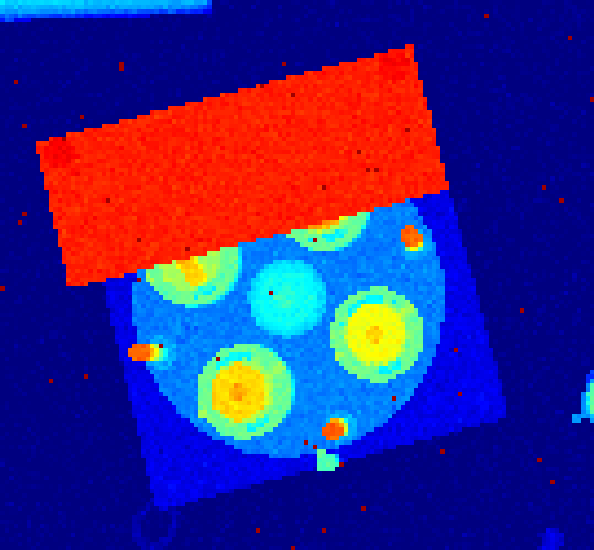

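View pics/sz.png

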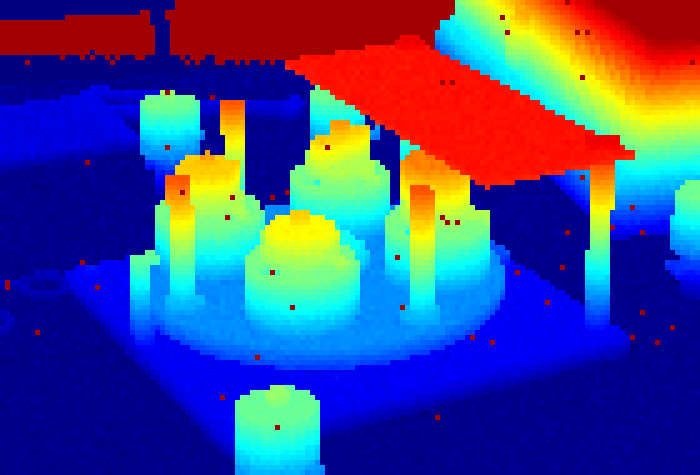

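```bash
cat >> h.py <<'E'
from scipy.spatial.transform import Rotation as R
CX=np.array([.5385,.0623]); YAW=np.radians(13.6)
def pose(): 
    s=ctrl.get_state(); return np.array(s['eef_pos']),R.from_quat(s['tcp_rot']),s
def inc(x,y,z,jaw,ref=None):
    """increments to world TCP target, vertical, jaw(y-axis) yaw deg"""
    p,r,s=pose() if ref is None else ref
    t=np.radians(jaw); Y=np.array([np.cos(t),np.sin(t),0]);Z=np.array([0,0,-1.]);X=np.cross(Y,Z)
    T=R.from_matrix(np.stack([X,Y,Z],1))
    print(np.r_[(r.inv()*T).as_rotvec().round(3),(r.inv().apply(np.array([x,y,z])-p)*100).round(2)])
def st():
    p,r,s=pose(); m=r.as_matrix()
    print('t',round(s['time'],2),'p',p.round(4),'jaw',np.degrees(np.arctan2(m[1,1],m[0,1])).round(1),'q',np.degrees(s['qpos']).round(0),'F',np.round(s['contact_force'],1),'T',np.round(s['wrist_torque'],2),'op',round(s['opening']*85.4,1),'tilt',m[:,2].round(3))
E
python3 - <<'E'
from h import *
st(); inc(.5705,-.015,.2,112.5); inc(.5705,-.015,.085,112.5)
E
```

```text
t 0.1 p [0.2049 0.6426 0.2441] jaw 72.3 q [64. 16. 90. -0. 73. -9.] F [-0.  -0.7 -0. ] T [-0.01 -0.01 -0.04] op 85.2 tilt [-0.001 -0.002 -1.   ]
[-2.000e-03 -1.000e-03 -7.010e-01 -5.482e+01 -5.153e+01  4.500e+00]
[-2.000e-03 -1.000e-03 -7.010e-01 -5.482e+01 -5.150e+01  1.600e+01]
```

Candidates for the tall nozzle:

| Item | Top px | Side px | Height / note |
|---|---|---|---|
| Low head | (240,230) | – | z 83 mm |
| Hex | (209,243) | – | 89 mm |
| Wing | (199,216) | – | 90 mm plus spout |
| White round head under the guard | (227,201) | (246,186) | top at 99 mm |
| Purple look-alikes | (145,202), (140,242), (294,246) | – | leave alone |
| Yellow look-alike | (227,146) | – | leave alone |

By height and round shape, the tall one is the head under the guard. It has to turn about −144° (clockwise). I'll grip the post at top px (248,208), which can make the whole sweep in front of the guard.

Call:
servo_tool(
  increments="0 0 -0.7 -54.8 -51.5 4.5 4;0 0 -0.7 -54.8 -51.5 4.5 4;0 0 -0.7 -54.8 -51.5 4.5 4;0 0 -0.7 -54.8 -51.5 4.5 4;0 0 -0.7 -54.8 -51.5 4.5 4;0 0 -0.7 -54.8 -51.5 4.5 4;0 0 -0.7 -54.8 -51.5 4.5 4;0 0 -0.7 -54.8 -51.5 4.5 4;0 0 -0.7 -54.8 -51.5 4.5 4;0 0 -0.7 -54.8 -51.5 4.5 4",
  grip_force=40,
)

```text
time: 0.93
eef_pos: [0.4051, 0.2822, 0.2204]
tcp_rot: [-0.195, 0.981, -0.0, -0.0]
contact_force: [0.9, 1.0, -0.5]
opening: 0.47
```

```bash
python3 -c "
from h import *
st(); inc(.5705,-.015,.2,112.5)"
```

```text
t 0.93 p [0.4051 0.2822 0.2204] jaw 112.4 q [ 23.  -6. 117.  -0.  69. -89.] F [ 0.9  1.  -0.5] T [-0.02  0.   -0.02] op 40.1 tilt [-0. -0. -1.]
[-0.000e+00 -0.000e+00 -1.000e-03 -3.950e+00 -3.379e+01  2.040e+00]
```

Call:
servo_tool(
  increments="0 0 0 -4 -33.8 2 4;0 0 0 -4 -33.8 2 4;0 0 0 -4 -33.8 2 4;0 0 0 -4 -33.8 2 4;0 0 0 -4 -33.8 2 4;0 0 0 -4 -33.8 2 4;0 0 0 -4 -33.8 2 4;0 0 0 -4 -33.8 2 4;0 0 0 -4 -33.8 2 4;0 0 0 -4 -33.8 2 4",
)

```text
time: 1.77
eef_pos: [0.5713, -0.0155, 0.1999]
tcp_rot: [-0.192, 0.981, 0.0, -0.001]
contact_force: [0.5, -0.4, -0.1]
opening: 0.469
```

```bash
python3 -c "
from h import *
st(); inc(.5705,-.015,.085,112.5)
snap('top','t1');snap('side','s1')
a=np.load('t1.npz')['p'][155:280,155:290,::-1];b=np.load('s1.npz')['p'][90:245,130:320,::-1]
f=lambda a:cv2.resize(a,(400,int(400*a.shape[0]/a.shape[1])),interpolation=cv2.INTER_CUBIC)
a,b=f(a),f(b);h=max(len(a),len(b));o=np.zeros((h,800,3),np.uint8);o[:len(a),:400]=a;o[:len(b),400:]=b
cv2.imwrite('pics/c1.png',o)"
```

```text
t 1.77 p [ 0.5713 -0.0155  0.1999] jaw 112.2 q [ -12.    6.  107.   -0.   67. -124.] F [ 0.5 -0.4 -0.1] T [ 0.01 -0.05  0.03] op 40.1 tilt [-0.001  0.    -1.   ]
[ 1.000e-03 -1.000e-03 -6.000e-03  4.000e-02  6.000e-02  1.149e+01]
```

View pics/c1.png

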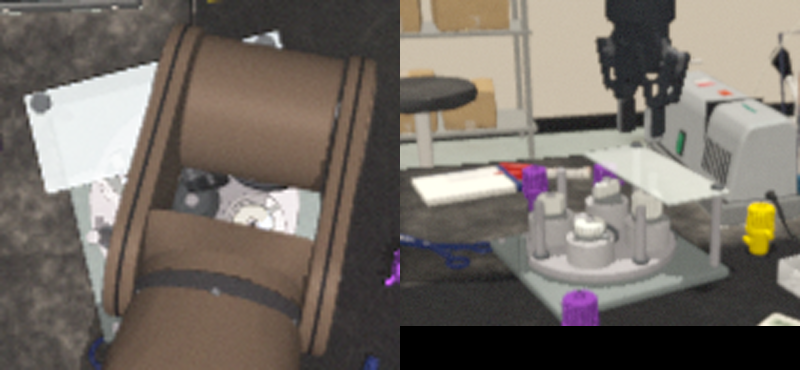

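The side crop shows the open gripper (at (640,90) in the composite) directly above the target post at (640,235), clear of the guard. I'll go down and grip the post.

Call:
servo_tool(
  increments="0 0 0 0 0 4 4;0 0 0 0 0 7 4;0 0 0 0 0 9.5 4;0 0 0 0 0 11.5 4;0 0 0 0 0 11.5 4;0 0 0 0 0 11.5 4;0 0 0 0 0 11.5 0.8;0 0 0 0 0 11.5 0.8;0 0 0 0 0 11.5 0.8;0 0 0 0 0 11.5 0.8",
  grip_force=40,
)

```text
time: 2.7
eef_pos: [0.5722, -0.0131, 0.0882]
tcp_rot: [-0.194, 0.981, -0.001, 0.002]
contact_force: [-0.8, 0.5, 4.9]
opening: 0.126
```

```bash
cat >> h.py <<'E'
def arc(d0,n,r=.084,z=None,ref=None,step=5.):
    """rows turning about CX clockwise step deg each from current pose"""
    p,rr,s=pose()
    m=rr.as_matrix(); out=[]
    for k in range(1,n+1):
        a=-np.radians(step*k); Q=R.from_euler('z',a).as_matrix()
        c=np.r_[CX,p[2]]; t=c+Q@(p-c); d=m.T@(t-p)*100
        out.append(f"0 0 {-a:.3f} {d[0]:.2f} {d[1]:.2f} 0 {d0}")
    print(';'.join(out)); print('radius',np.hypot(*(p[:2]-CX)),'ang',np.degrees(np.arctan2(p[1]-CX[1],p[0]-CX[0])))
E
python3 -c "
from h import *
st();arc(0.8,10)"
```

```text
t 2.7 p [ 0.5722 -0.0131  0.0882] jaw 112.4 q [ -11.   14.  111.    0.   55. -124.] F [-0.8  0.5  4.9] T [ 0.12  0.08 -0.01] op 10.7 tilt [ 0.004 -0.    -1.   ]
0 0 0.087 0.72 0.01 0 0.8;0 0 0.175 1.44 0.08 0 0.8;0 0 0.262 2.14 0.22 0 0.8;0 0 0.349 2.84 0.41 0 0.8;0 0 0.436 3.51 0.67 0 0.8;0 0 0.524 4.16 0.98 0 0.8;0 0 0.611 4.78 1.35 0 0.8;0 0 0.698 5.36 1.77 0 0.8;0 0 0.785 5.91 2.24 0 0.8;0 0 0.873 6.41 2.76 0 0.8
radius 0.08256536147843288 ang -65.88263561075217
```

Call:
servo_tool(
  increments="0 0 0.087 0.72 0.01 0 0.8;0 0 0.175 1.44 0.08 0 0.8;0 0 0.262 2.14 0.22 0 0.8;0 0 0.349 2.84 0.41 0 0.8;0 0 0.436 3.51 0.67 0 0.8;0 0 0.524 4.16 0.98 0 0.8;0 0 0.611 4.78 1.35 0 0.8;0 0 0.698 5.36 1.77 0 0.8",
)

```text
time: 3.37
eef_pos: [0.5164, -0.0165, 0.0882]
tcp_rot: [0.155, 0.988, 0.001, 0.003]
contact_force: [2.7, 5.5, 4.3]
opening: 0.122
```

```bash
python3 -c "
from h import *
st();arc(0.8,10)"
```

```text
t 3.37 p [ 0.5164 -0.0165  0.0882] jaw 72.2 q [-13.   7. 119.   0.  53. -85.] F [2.7 5.5 4.3] T [ 0.72 -0.32  0.18] op 10.4 tilt [ 0.006  0.001 -1.   ]
0 0 0.087 0.71 0.00 0 0.8;0 0 0.175 1.43 0.07 0 0.8;0 0 0.262 2.13 0.20 0 0.8;0 0 0.349 2.82 0.39 0 0.8;0 0 0.436 3.49 0.63 0 0.8;0 0 0.524 4.13 0.94 0 0.8;0 0 0.611 4.75 1.30 0 0.8;0 0 0.698 5.33 1.71 0 0.8;0 0 0.785 5.88 2.17 0 0.8;0 0 0.873 6.38 2.68 0 0.8
radius 0.0818534842852685 ang -105.62858947666842
```

Call:
servo_tool(
  increments="0 0 0.087 0.71 0.00 0 0.8;0 0 0.175 1.43 0.07 0 0.8;0 0 0.262 2.13 0.20 0 0.8;0 0 0.349 2.82 0.39 0 0.8;0 0 0.436 3.49 0.63 0 0.8;0 0 0.524 4.13 0.94 0 0.8;0 0 0.611 4.75 1.30 0 0.8;0 0 0.698 5.33 1.71 0 0.8;0 0 0.785 5.88 2.17 0 0.8;0 0 0.873 6.38 2.68 0 0.8",
)

```text
time: 4.2
eef_pos: [0.4641, 0.0272, 0.0882]
tcp_rot: [0.558, 0.83, 0.001, 0.003]
contact_force: [3.2, -1.3, 3.9]
opening: 0.124
```

```bash
python3 -c "
from h import *
st();arc(0.8,10)"
```

```text
t 4.2 p [0.4641 0.0272 0.0882] jaw 22.2 q [ -9.   1. 126.  -0.  53. -31.] F [ 3.2 -1.3  3.9] T [-0.14 -0.24  0.07] op 10.6 tilt [ 0.007 -0.002 -1.   ]
0 0 0.087 0.72 -0.01 0 0.8;0 0 0.175 1.43 0.05 0 0.8;0 0 0.262 2.14 0.17 0 0.8;0 0 0.349 2.84 0.35 0 0.8;0 0 0.436 3.51 0.58 0 0.8;0 0 0.524 4.17 0.88 0 0.8;0 0 0.611 4.79 1.23 0 0.8;0 0 0.698 5.38 1.64 0 0.8;0 0 0.785 5.94 2.10 0 0.8;0 0 0.873 6.45 2.60 0 0.8
radius 0.08225525274351642 ang -154.7744325865472
```

Call:
servo_tool(
  increments="0 0 0.087 0.72 -0.01 0 0.8;0 0 0.175 1.43 0.05 0 0.8;0 0 0.262 2.14 0.17 0 0.8;0 0 0.349 2.84 0.35 0 0.8;0 0 0.436 3.51 0.58 0 0.8;0 0 0.524 4.17 0.88 0 0.8;0 0 0.611 4.79 1.23 0 0.8;0 0 0.698 5.38 1.64 0 0.8;0 0 0.785 5.94 2.10 0 0.8;0 0 0.873 6.45 2.60 0 0.8",
)

```text
time: 5.03
eef_pos: [0.462, 0.0968, 0.0882]
tcp_rot: [0.856, 0.517, -0.0, 0.001]
contact_force: [-6.2, -11.1, 13.2]
opening: 0.128
```

```bash
python3 -c "
from h import *
st();arc(0.8,6,step=2)"
```

```text
t 5.03 p [0.462  0.0968 0.0882] jaw -27.7 q [ -0.   2. 125.  -0.  53.  27.] F [ -6.2 -11.1  13.2] T [-1.7   1.14  0.24] op 10.9 tilt [ 0.001 -0.003 -1.   ]
0 0 0.035 0.29 -0.01 0 0.8;0 0 0.070 0.59 -0.01 0 0.8;0 0 0.105 0.88 -0.01 0 0.8;0 0 0.140 1.17 0.01 0 0.8;0 0 0.175 1.46 0.04 0 0.8;0 0 0.209 1.75 0.08 0 0.8
radius 0.08395363730301744 ang 155.72413761446498
```

Call:
servo_tool(
  increments="0 0 0.035 0.29 0 0 0.8;0 0 0.07 0.59 0 0 0.8;0 0 0.09 0.75 0 0 0.8;0 0 0.09 0.75 0 0 0.8;0 0 0.09 0.75 0 0 0.8",
)

```text
time: 5.45
eef_pos: [0.466, 0.105, 0.0882]
tcp_rot: [0.878, 0.479, 0.002, -0.0]
contact_force: [-1.5, 4.5, 8.0]
opening: 0.124
```

```bash
python3 -c "
from h import *
st();arc(0.8,6,step=2)
snap('top','t2');snap('side','s2')
a=np.load('t2.npz')['p'][155:280,155:290,::-1];b=np.load('s2.npz')['p'][120:245,150:320,::-1]
f=lambda a:cv2.resize(a,(400,int(400*a.shape[0]/a.shape[1])),interpolation=cv2.INTER_CUBIC)
a,b=f(a),f(b);h=max(len(a),len(b));o=np.zeros((h,800,3),np.uint8);o[:len(a),:400]=a;o[:len(b),400:]=b
cv2.imwrite('pics/c2.png',o)"
```

```text
t 5.45 p [0.466  0.105  0.0882] jaw -32.8 q [  0.   3. 124.   0.  53.  33.] F [-1.5  4.5  8. ] T [0.7 0.4 0. ] op 10.6 tilt [ 0.003  0.003 -1.   ]
0 0 0.035 0.29 -0.01 0 0.8;0 0 0.070 0.59 -0.00 0 0.8;0 0 0.105 0.88 0.01 0 0.8;0 0 0.140 1.17 0.03 0 0.8;0 0 0.175 1.46 0.07 0 0.8;0 0 0.209 1.75 0.11 0 0.8
radius 0.08409913670285939 ang 149.5227863560062
```

View pics/c2.png

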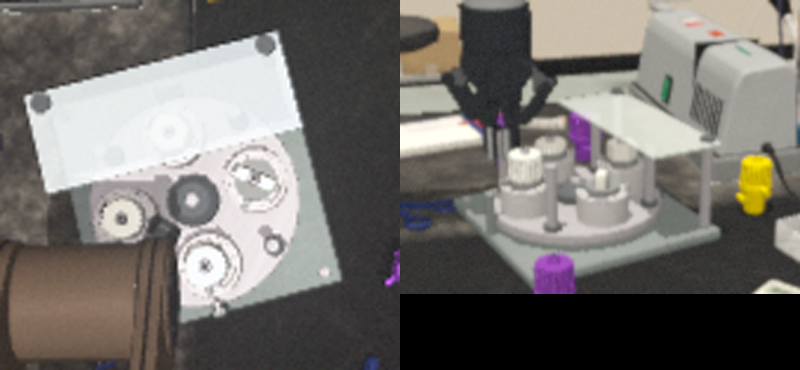

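The tall ribbed head is now at the front pointer (composite (207,262) in top, (525,170) in side), and the force reversed sign as the detent caught. I'll release the post and lift.

Call:
servo_tool(
  increments="0 0 0 0 0 0 4;0 0 0 0 0 0 4;0 0 0 0 0 0 4;0 0 0 0 0 0 4;0 0 0 0 0 -4 4;0 0 0 0 0 -8 4;0 0 0 -7 -7 -12 4.8;0 0 0 -12 -12 -12 4.8;0 0 0 -12 -12 -12 4.8;0 0 0 -12 -12 -12 4.8",
)

```text
time: 6.38
eef_pos: [0.3051, 0.0695, 0.2041]
tcp_rot: [0.878, 0.479, -0.001, -0.0]
contact_force: [-0.8, -1.5, 1.6]
opening: 0.567
```

```bash
python3 -c "
from h import *
st()
snap('top','t3');snap('side','s3')
for n,t in(('top','t3'),('side','s3')):
    q=np.load(t+'.npz');C=cloud(n,q['d'].astype(float));z=C[...,2]
    sel=(np.abs(C[...,0]-.47)<.06)&(np.abs(C[...,1]-.06)<.1)
    for lo,hi in((.1,.11),(.085,.1)):
        m=(sel&(z>lo)&(z<hi)).astype(np.uint8)
        k,l,s,c=cv2.connectedComponentsWithStats(m,connectivity=8)
        for i in range(1,k):
            if s[i,4]>=4: print(n,lo,s[i,4],c[i].round(1),C[l==i].mean(0).round(4))
print(proj('top',[.4802,.0482,.1]))
a=np.load('t3.npz')['p'][200:290,165:290,::-1]
cv2.imwrite('pics/c3.png',cv2.resize(a,None,fx=6,fy=6,interpolation=cv2.INTER_CUBIC))"
```

```text
t 6.38 p [0.3051 0.0695 0.2041] jaw -32.7 q [ -6. -35. 139.  -0.  75.  27.] F [-0.8 -1.5  1.6] T [-0.03 -0.03 -0.01] op 48.4 tilt [-0.001 -0.    -1.   ]
top 0.1 16 [246.5 237.5] [ 0.4976 -0.0102  0.1039]
top 0.1 7 [219.9 241.1] [0.4896 0.0565 0.1015]
top 0.1 27 [223.3 245.2] [0.4794 0.0478 0.1025]
top 0.1 19 [200.6 250.9] [0.4665 0.1041 0.1043]
top 0.085 15 [195.5 227.9] [0.5239 0.1197 0.0881]
top 0.085 109 [224.2 244.3] [0.4815 0.046  0.0977]
side 0.1 17 [192.9 176.4] [0.4649 0.103  0.1044]
side 0.1 44 [202.  184.3] [0.4788 0.0461 0.1018]
side 0.1 20 [213.2 190.7] [ 0.4957 -0.0101  0.1044]
side 0.085 17 [213.1 178.6] [0.5208 0.1191 0.0874]
side 0.085 26 [192.9 180.7] [0.4644 0.1033 0.0925]
side 0.085 87 [202.7 189. ] [0.4785 0.0361 0.093 ]
side 0.085 30 [213.2 195.7] [ 0.4952 -0.0119  0.0923]
[223.25032915 244.88394322]
```

View pics/c3.png

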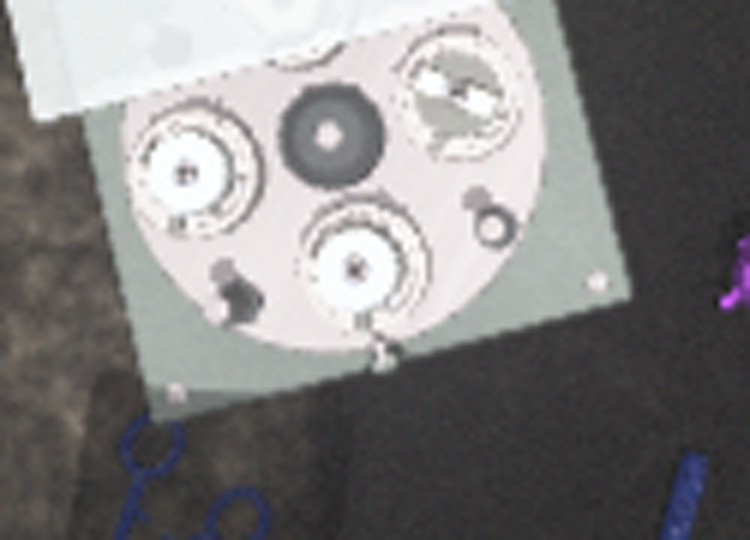

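The tall head at (355,268) in the crop measures (0.480, 0.047). That matches front_mark, which I computed as (0.480, 0.048). Next is the move above it with the wrist wound clockwise, so one grasp can cover the whole unscrewing turn.

```bash
python3 -c "
from h import *
inc(.4803,.0473,.2,-155)"
```

```text
[ 1.000e-03 -1.100e-02  2.132e+00  7.730e+00  1.605e+01  7.700e-01]
```

Call:
servo_tool(
  increments="0 0 2.13 7.7 16.05 0.8 5;0 0 2.13 7.7 16.05 0.8 5;0 0 2.13 7.7 16.05 0.8 5;0 0 2.13 7.7 16.05 0.8 5;0 0 2.13 7.7 16.05 0.8 5;0 0 2.13 7.7 16.05 0.8 5;0 0 2.13 7.7 16.05 0.8 5;0 0 2.13 7.7 16.05 0.8 5;0 0 2.13 7.7 16.05 0.8 5;0 0 2.13 7.7 16.05 0.8 5",
)

```text
time: 7.32
eef_pos: [0.4838, 0.0474, 0.195]
tcp_rot: [0.992, -0.129, -0.001, 0.0]
contact_force: [0.1, -1.1, 0.7]
opening: 0.582
```

```bash
python3 -c "
from h import *
st();inc(.4803,.0473,.2,-155)"
```

```text
t 7.32 p [0.4838 0.0474 0.195 ] jaw -104.8 q [ -6.  -5. 119.  -0.  66.  98.] F [ 0.1 -1.1  0.7] T [ 0.02 -0.07 -0.02] op 49.7 tilt [-0.002  0.    -1.   ]
[ 0.001  0.002  0.877 -0.34   0.1   -0.5  ]
```

Call:
servo_tool(
  increments="0 0 0.877 -0.35 0.1 -0.5 5;0 0 0.877 -0.35 0.1 -0.5 5;0 0 0.877 -0.35 0.1 -0.5 5;0 0 0.877 -0.35 0.1 -0.5 5;0 0 0.877 -0.35 0.1 -0.5 5;0 0 0.877 -0.35 0.1 -0.5 5;0 0 0.877 -0.35 0.1 -0.5 5;0 0 0.877 -0.35 0.1 -0.5 5;0 0 0.877 -0.35 0.1 -0.5 5;0 0 0.877 -0.35 0.1 -0.5 5",
)

```text
time: 8.15
eef_pos: [0.4799, 0.0474, 0.2007]
tcp_rot: [0.846, -0.534, -0.0, 0.0]
contact_force: [-0.0, -0.0, -0.3]
opening: 0.584
```

```bash
python3 -c "
from h import *
st();inc(.4803,.0473,.09,-155)"
```

```text
t 8.15 p [0.4799 0.0474 0.2007] jaw -154.5 q [ -6.  -6. 119.  -0.  67. 148.] F [-0.  -0.  -0.3] T [-0.06 -0.05 -0.01] op 49.9 tilt [-0.001  0.    -1.   ]
[ 1.000e-03  1.000e-03  9.000e-03  3.000e-02 -4.000e-02  1.107e+01]
```

Call:
servo_tool(
  increments="0 0 0 0 0 3.5 5;0 0 0 0 0 6.5 5;0 0 0 0 0 9 5;0 0 0 0 0 11 5;0 0 0 0 0 11 5;0 0 0 0 0 11 5;0 0 0 0 0 11 3;0 0 0 0 0 11 3;0 0 0 0 0 11 3;0 0 0 0 0 11 3",
  grip_force=30,
)

```text
time: 8.98
eef_pos: [0.4813, 0.0473, 0.0932]
tcp_rot: [0.845, -0.535, 0.002, -0.001]
contact_force: [-0.5, -0.1, 3.1]
opening: 0.384
```

```bash
python3 -c "
from h import *
st()
snap('side','s4');b=np.load('s4.npz')['p'][110:235,140:300,::-1]
cv2.imwrite('pics/c4.png',cv2.resize(b,None,fx=4.5,fy=4.5,interpolation=cv2.INTER_CUBIC))"
```

```text
t 8.98 p [0.4813 0.0473 0.0932] jaw -154.6 q [ -6.   3. 123.  -0.  54. 148.] F [-0.5 -0.1  3.1] T [-0.07 -0.03 -0.01] op 32.8 tilt [ 0.004 -0.    -1.   ]
```

View pics/c4.png

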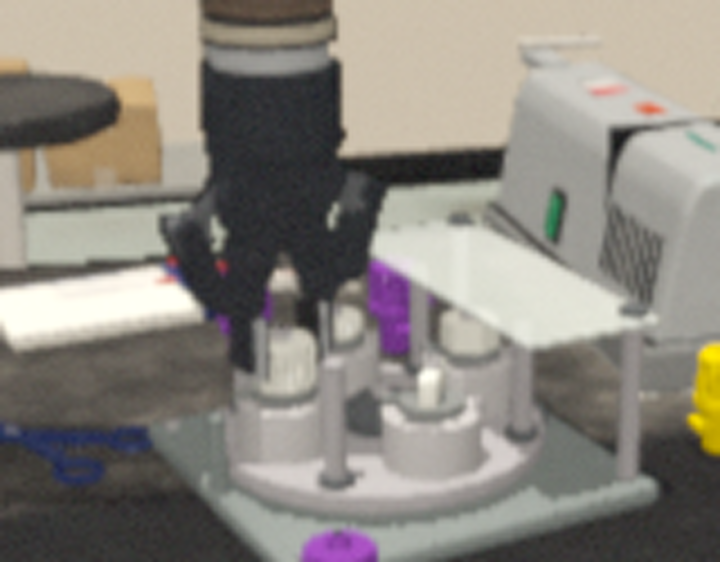

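Both fingers straddle the ribbed head (crop (285,355)), with the opening at 33 mm. Now unscrewing anticlockwise, i.e. a negative turn about tool z.

Call:
servo_tool(
  increments="0 0 -0.1 0 0 0 3;0 0 -0.2 0 0 0 3;0 0 -0.3 0 0 0 3;0 0 -0.4 0 0 0 3;0 0 -0.5 0 0 0 3;0 0 -0.6 0 0 0 3;0 0 -0.7 0 0 0 3;0 0 -0.8 0 0 0 3;0 0 -0.9 0 0 0 3;0 0 -1 0 0 0 3",
)

```text
time: 9.87
eef_pos: [0.4815, 0.0474, 0.0932]
tcp_rot: [0.998, -0.062, 0.002, -0.0]
contact_force: [0.3, 0.7, 5.5]
opening: 0.387
```

```bash
python3 -c "
from h import *
st()"
```

```text
t 9.87 p [0.4815 0.0474 0.0932] jaw -97.1 q [ -6.   3. 123.   0.  54.  91.] F [0.3 0.7 5.5] T [ 0.16 -0.07 -0.07] op 33.0 tilt [ 0.004  0.    -1.   ]
```

Turned 57° with almost no torque. Continuing.

Call:
servo_tool(
  increments="0 0 -0.1 0 0 0 3;0 0 -0.2 0 0 0 3;0 0 -0.3 0 0 0 3;0 0 -0.4 0 0 0 3;0 0 -0.5 0 0 0 3;0 0 -0.6 0 0 0 3;0 0 -0.7 0 0 0 3;0 0 -0.8 0 0 0 3;0 0 -0.9 0 0 0 3;0 0 -1 0 0 0 3",
)

```text
time: 10.7
eef_pos: [0.4815, 0.0479, 0.0932]
tcp_rot: [0.906, 0.424, 0.002, 0.0]
contact_force: [1.2, 1.0, 4.8]
opening: 0.383
```

```bash
python3 -c "
from h import *
st()"
```

```text
t 10.7 p [0.4815 0.0479 0.0932] jaw -39.8 q [ -6.   3. 123.   0.  54.  33.] F [1.2 1.  4.8] T [ 0.46 -0.06 -0.06] op 32.7 tilt [ 0.004  0.001 -1.   ]
```

Call:
servo_tool(
  increments="0 0 -0.1 0 0 0 3;0 0 -0.2 0 0 0 3;0 0 -0.3 0 0 0 3;0 0 -0.38 0 0 0 3;0 0 -0.38 0 0 0 3",
)

```text
time: 11.12
eef_pos: [0.4813, 0.0478, 0.0932]
tcp_rot: [0.81, 0.587, 0.002, 0.001]
contact_force: [-0.7, 2.7, 5.0]
opening: 0.383
```

Call:
servo_tool(
  increments="0 0 -0.06 0 0 0 3;0 0 -0.12 0 0 0 3;0 0 -0.12 0 0 0 3",
)

```text
time: 11.37
eef_pos: [0.4813, 0.0477, 0.0932]
tcp_rot: [0.773, 0.634, 0.002, 0.001]
contact_force: [-0.2, 1.2, 5.2]
opening: 0.381
```

```bash
python3 -c "
from h import *
st()"
```

```text
t 11.37 p [0.4813 0.0477 0.0932] jaw -11.3 q [ -6.   3. 123.   0.  54.   5.] F [-0.2  1.2  5.2] T [0.19 0.08 0.01] op 32.6 tilt [ 0.004  0.001 -1.   ]
```

Call:
servo_tool(
  increments="0 0 -0.06 0 0 0 3;0 0 -0.12 0 0 0 3;0 0 -0.18 0 0 0 3;0 0 -0.18 0 0 0 3",
)

```text
time: 11.7
eef_pos: [0.4808, 0.0477, 0.0932]
tcp_rot: [0.714, 0.7, 0.001, 0.0]
contact_force: [-2.1, 1.4, 7.6]
opening: 0.385
```

```bash
python3 -c "
from h import *
st()"
```

```text
t 11.7 p [0.4808 0.0477 0.0932] jaw -1.1 q [ -6.   3. 123.   0.  54.  -5.] F [-2.1  1.4  7.6] T [ 0.28  0.3  -0.33] op 32.9 tilt [ 0.002  0.001 -1.   ]
```

Call:
servo_tool(
  increments="0 0 -0.06 0 0 0 3;0 0 -0.12 0 0 0 3;0 0 -0.12 0 0 0 3",
)

```text
time: 11.95
eef_pos: [0.4804, 0.0481, 0.0933]
tcp_rot: [0.671, 0.742, 0.001, -0.0]
contact_force: [-2.7, 2.4, 8.0]
opening: 0.386
```

```bash
python3 -c "
from h import *
st()"
```

```text
t 11.95 p [0.4804 0.0481 0.0933] jaw 5.8 q [ -6.   3. 123.   0.  54. -12.] F [-2.7  2.4  8. ] T [ 0.54  0.46 -0.32] op 32.9 tilt [ 0.001  0.002 -1.   ]
```

Resistance appeared at about 145–155° and stayed at 0.33 N·m, so the nib is on the stop pin and the pads are slipping. I'll ease back slightly before lifting.

Call:
servo_tool(
  increments="0 0 0.035 0 0 0 3;0 0 0.035 0 0 0 3;0 0 0.035 0 0 0 3",
)

```text
time: 12.2
eef_pos: [0.4807, 0.0485, 0.0931]
tcp_rot: [0.684, 0.73, 0.002, -0.0]
contact_force: [-1.5, 3.8, 7.1]
opening: 0.39
```

```bash
python3 -c "
from h import *
st()
snap('top','t5');b=np.load('t5.npz')['p'][155:290,155:320,::-1]
cv2.imwrite('pics/c5.png',cv2.resize(b,None,fx=4.4,fy=4.4,interpolation=cv2.INTER_CUBIC))"
```

```text
t 12.2 p [0.4807 0.0485 0.0931] jaw 3.7 q [ -6.   3. 123.   0.  54. -10.] F [-1.5  3.8  7.1] T [ 0.76  0.33 -0.07] op 33.3 tilt [ 0.002  0.003 -1.   ]
```

View pics/c5.png

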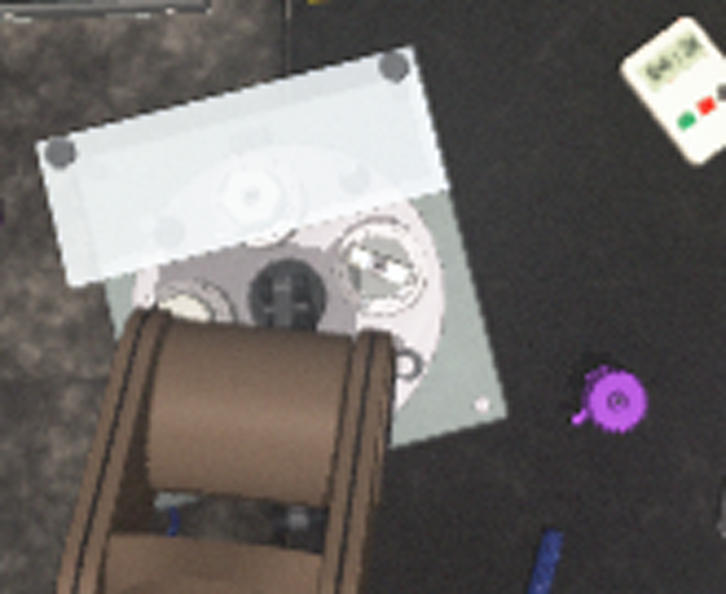

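Call:
servo_tool(
  increments="0 0 0 0.1 0 0 3;0 0 0 0.1 0 0 3;0 0 0 0.1 0 -0.4 3;0 0 0 0.1 0 -0.8 3;0 0 0 0.1 0 -1 3;0 0 0 0.1 0 -1 3",
  grip_force=45,
)

```text
time: 12.75
eef_pos: [0.4799, 0.0487, 0.1018]
tcp_rot: [0.683, 0.73, 0.0, 0.0]
contact_force: [0.9, 3.3, -0.6]
opening: 0.378
```

```bash
python3 -c "
from h import *
st()
snap('side','s6');b=np.load('s6.npz')['p'][110:235,140:300,::-1]
cv2.imwrite('pics/c6.png',cv2.resize(b,None,fx=4.5,fy=4.5,interpolation=cv2.INTER_CUBIC))"
```

```text
t 12.75 p [0.4799 0.0487 0.1018] jaw 3.8 q [ -6.   2. 123.   0.  55. -10.] F [ 0.9  3.3 -0.6] T [ 0.55 -0.2   0.02] op 32.3 tilt [ 0.001  0.001 -1.   ]
```

View pics/c6.png

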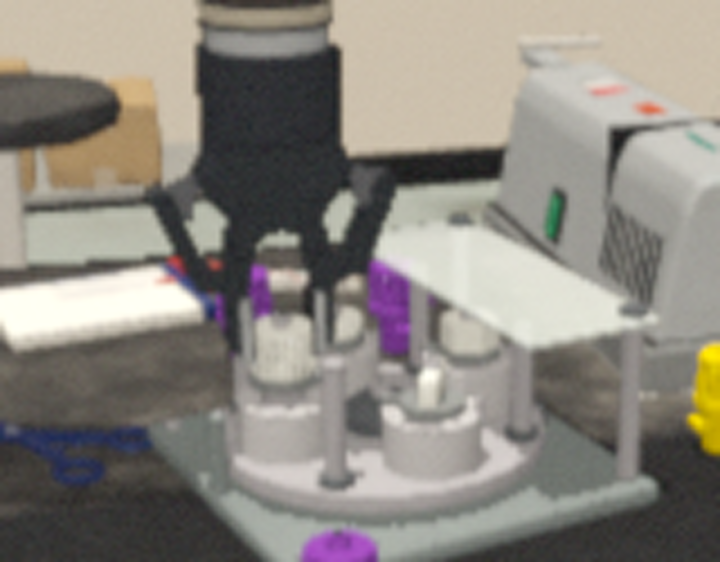

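The skirt at crop (285,385) has risen clear of the rim, so the lock has let go. I'll lift straight out and find the tray.

Call:
servo_tool(
  increments="0 0 0 0 0 -1.5 3;0 0 0 0 0 -3 3;0 0 0 0 0 -4.5 3;0 0 0 0 0 -6.5 3;0 0 0 0 0 -8.5 3;0 0 0 0 0 -10.5 3;0 0 0 0 0 -12.5 3;0 0 0 0 0 -13 3;0 0 0 0 0 -13 3",
)

```text
time: 13.55
eef_pos: [0.4805, 0.048, 0.2328]
tcp_rot: [0.683, 0.73, 0.001, 0.002]
contact_force: [-0.2, -0.1, -1.8]
opening: 0.372
```

```bash
python3 -c "
from h import *
st()
q=np.load('top0.npz');C=cloud('top',q['d'].astype(float))
sel=(C[...,2]>.018)&(C[...,2]<.03)&(C[...,0]>.36)&(C[...,0]<.58)&(C[...,1]<-.17)&(C[...,1]>-.4)
P=C[sel][:,:2].astype(np.float32); print(len(P),cv2.minAreaRect(P))
snap('side','s7');b=np.load('s7.npz')['p'][90:340,130:330,::-1]
cv2.imwrite('pics/c7.png',cv2.resize(b,None,fx=2.3,fy=2.3,interpolation=cv2.INTER_CUBIC))"
```

```text
t 13.55 p [0.4805 0.048  0.2328] jaw 3.8 q [ -6.  -8. 117.  -0.  70. -10.] F [-0.2 -0.1 -1.8] T [ 0.05 -0.02  0.03] op 31.8 tilt [ 0.003 -0.001 -1.   ]
299 ((0.45413506031036377, -0.27766749262809753), (0.12061461806297302, 0.1603241264820099), 75.40380096435547)
```

View pics/c7.png

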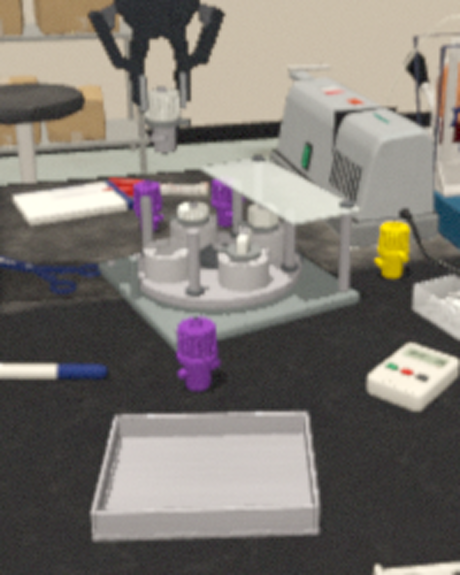

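```bash
python3 -c "
from h import *
inc(.454,-.278,.16,3.8);"
```

```text
[-0.000e+00  1.000e-03 -0.000e+00 -3.237e+01 -4.700e+00  7.130e+00]
```

Call:
servo_tool(
  increments="0 0 0 -1.5 -0.2 0 3;0 0 0 -5 -0.7 0 3;0 0 0 -8.5 -1.2 0 3;0 0 0 -12 -1.7 0 3;0 0 0 -15.5 -2.3 0.5 3;0 0 0 -19 -2.8 1.5 3;0 0 0 -22.5 -3.3 2.5 3;0 0 0 -26 -3.8 4 3;0 0 0 -29.5 -4.3 5.5 3;0 0 0 -32.4 -4.7 7.1 3",
)

```text
time: 14.43
eef_pos: [0.4526, -0.2797, 0.1575]
tcp_rot: [0.684, 0.73, -0.0, -0.001]
contact_force: [0.3, -0.4, -1.3]
opening: 0.378
```

Call:
servo_tool(
  increments="0 0 0 0 0 2 3;0 0 0 0 0 4 3;0 0 0 0 0 6 3;0 0 0 0 0 7.5 3;0 0 0 0 0 8.5 3;0 0 0 0 0 8.5 3;0 0 0 0 0 8.5 3",
)

```text
time: 15.02
eef_pos: [0.4534, -0.2773, 0.0739]
tcp_rot: [0.683, 0.73, -0.0, -0.001]
contact_force: [0.5, -0.8, -0.9]
opening: 0.378
```

```bash
python3 -c "
from h import *
st()
snap('side','s8');b=np.load('s8.npz')['p'][140:340,130:330,::-1]
cv2.imwrite('pics/c8.png',cv2.resize(b,None,fx=3,fy=3,interpolation=cv2.INTER_CUBIC))"
```

```text
t 15.02 p [ 0.4534 -0.2773  0.0739] jaw 3.8 q [-42.  11. 117.  -0.  52. -46.] F [ 0.5 -0.8 -0.9] T [0.04 0.03 0.  ] op 32.2 tilt [-0.002  0.002 -1.   ]
```

View pics/c8.png

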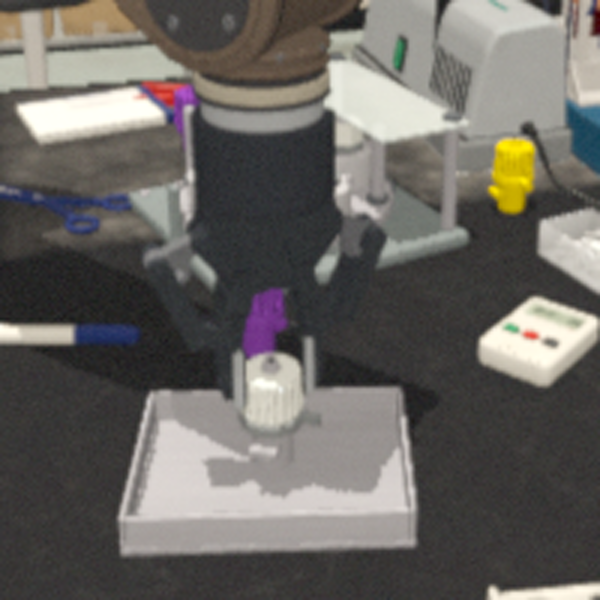

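The nozzle hangs upright over the middle of the tray (crop (275,400)). I'll lower slowly until it touches.

Call:
servo_tool(
  increments="0 0 0 0 0 0.4 3;0 0 0 0 0 0.8 3;0 0 0 0 0 1.1 3;0 0 0 0 0 1.3 3;0 0 0 0 0 1.3 3",
)

```text
time: 15.48
eef_pos: [0.454, -0.2777, 0.0619]
tcp_rot: [0.683, 0.73, -0.0, -0.0]
contact_force: [-0.7, -0.8, -1.8]
opening: 0.379
```

Call:
servo_tool(
  increments="0 0 0 0 0 0.1 3;0 0 0 0 0 0.2 3;0 0 0 0 0 0.2 3",
)

```text
time: 15.73
eef_pos: [0.4543, -0.278, 0.0603]
tcp_rot: [0.683, 0.73, 0.0, 0.0]
contact_force: [0.6, 0.9, -0.8]
opening: 0.378
```

```bash
python3 -c "
from h import *
st()
snap('side','s9');b=np.load('s9.npz')['p'][140:340,130:330,::-1]
cv2.imwrite('pics/c9.png',cv2.resize(b,None,fx=3,fy=3,interpolation=cv2.INTER_CUBIC))"
```

```text
t 15.73 p [ 0.4543 -0.278   0.0603] jaw 3.8 q [-42.  12. 117.   0.  51. -46.] F [ 0.6  0.9 -0.8] T [-0.    0.03 -0.05] op 32.3 tilt [ 0. -0. -1.]
```

View pics/c9.png

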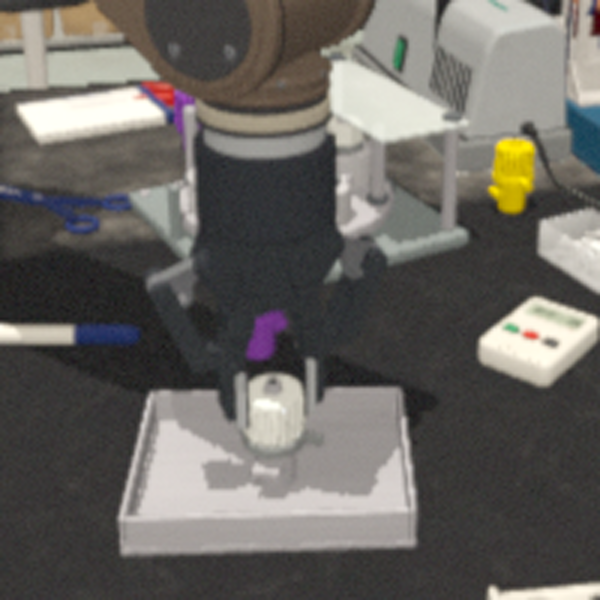

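Nearly down, with no contact force yet. I'll go on in 1 mm steps.

Call:
servo_tool(
  increments="0 0 0 0 0 0.1 3;0 0 0 0 0 0.1 3",
)

```text
time: 15.95
eef_pos: [0.4544, -0.2782, 0.0601]
tcp_rot: [0.683, 0.73, -0.0, 0.0]
contact_force: [-1.2, 0.9, 3.9]
opening: 0.382
```

Call:
servo_tool(
  increments="0 0 0 0 0 0.1 3;0 0 0 0 0 0.1 3",
)

```text
time: 16.12
eef_pos: [0.4546, -0.2785, 0.0601]
tcp_rot: [0.683, 0.73, -0.0, 0.0]
contact_force: [-2.5, 2.1, 9.9]
opening: 0.379
```

Call:
servo_tool(
  increments="0 0 0 0 0 0.1 3;0 0 0 0 0 0.1 3",
)

```text
time: 16.28
eef_pos: [0.4547, -0.2787, 0.0601]
tcp_rot: [0.683, 0.73, -0.0, -0.0]
contact_force: [-5.0, 3.0, 14.3]
opening: 0.38
```

Call:
servo_tool(
  increments="0 0 0 0 0 0.1 3;0 0 0 0 0 0.1 3",
)

```text
time: 16.45
eef_pos: [0.4548, -0.2789, 0.06]
tcp_rot: [0.683, 0.73, -0.001, -0.0]
contact_force: [-7.1, 4.0, 18.5]
opening: 0.382
```

Contact came at TCP z = 0.060, as predicted. I'll relieve the press, then open and rise.

Call:
servo_tool(
  increments="0 0 0 0 0 -0.3 3;0 0 0 0 0 -0.3 3;0 0 0 0 0 -0.3 3",
  grip_force=20,
)

```text
time: 16.7
eef_pos: [0.4548, -0.2784, 0.0601]
tcp_rot: [0.683, 0.73, 0.0, 0.001]
contact_force: [-0.5, 0.9, 5.4]
opening: 0.381
```

Call:
servo_tool(
  increments="0 0 0 0 0 0 3.5;0 0 0 0 0 0 3.8;0 0 0 0 0 0 4.2;0 0 0 0 0 0 4.8;0 0 0 0 0 0 5.2;0 0 0 0 0 0 5.5;0 0 0 0 0 0 5.5",
)

```text
time: 17.28
eef_pos: [0.4541, -0.2779, 0.0591]
tcp_rot: [0.683, 0.73, -0.0, -0.0]
contact_force: [0.2, 0.0, 0.5]
opening: 0.644
```

```bash
python3 -c "
from h import *
st()
snap('side','s10');b=np.load('s10.npz')['p'][140:340,130:330,::-1]
cv2.imwrite('pics/c10.png',cv2.resize(b,None,fx=3,fy=3,interpolation=cv2.INTER_CUBIC))"
```

```text
t 17.28 p [ 0.4541 -0.2779  0.0591] jaw 3.8 q [-42.  12. 117.  -0.  51. -46.] F [0.2 0.  0.5] T [-0.01 -0.01 -0.01] op 55.0 tilt [-0.  0. -1.]
```

View pics/c10.png

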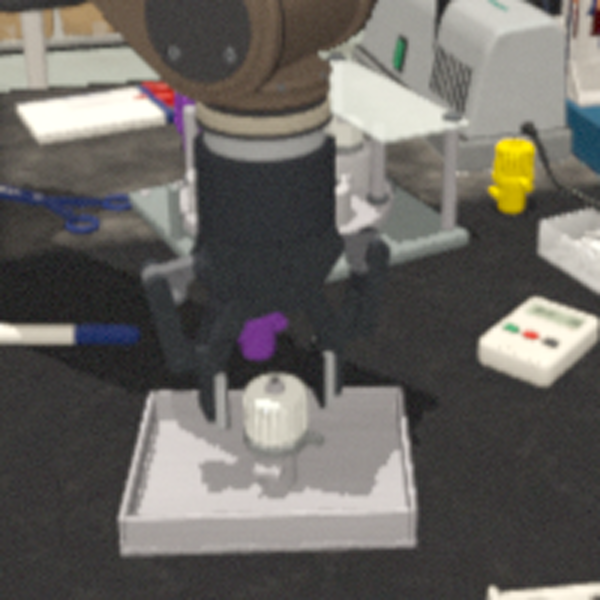

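The fingers are open and the nozzle stands free in the tray (crop (275,415)). Now I'll rise straight up.

Call:
servo_tool(
  increments="0 0 0 0 0 -1 5.5;0 0 0 0 0 -3 5.5;0 0 0 0 0 -6 5.5;0 0 0 0 0 -10 5.5;0 0 0 0 0 -14 5.5;0 0 0 0 0 -16 5.5;0 0 0 -5 -14 -16 5.5;0 0 0 -5 -14 -16 5.5;0 0 0 -5 -14 -16 5.5;0 0 0 -5 -14 -16 5.5",
)

```text
time: 18.17
eef_pos: [0.3153, -0.3378, 0.2203]
tcp_rot: [0.684, 0.73, -0.001, 0.0]
contact_force: [-0.1, -0.6, 0.2]
opening: 0.641
```

```bash
python3 -c "
from h import *
st()
snap('side','s11');snap('top','t11')
for n,t in(('top','t11'),('side','s11')):
    q=np.load(t+'.npz');C=cloud(n,q['d'].astype(float));z=C[...,2]
    m=(np.abs(C[...,0]-.454)<.04)&(np.abs(C[...,1]+.278)<.04)&(z>.04)&(z<.1)
    print(n,m.sum(),C[m].mean(0).round(3),z[m].max())
cv2.imwrite('pics/c11.png',cv2.resize(np.load('side0.npz')['p'][:,:,::-1],(1,1)))
a=np.load('t11.npz')['p'][:,:,::-1][140:300,150:400];b=np.load('s11.npz')['p'][130:340,130:340,::-1]
f=lambda a:cv2.resize(a,(400,int(400*a.shape[0]/a.shape[1])),interpolation=cv2.INTER_CUBIC)
a,b=f(a),f(b);h=max(len(a),len(b));o=np.zeros((h,800,3),np.uint8);o[:len(a),:400]=a;o[:len(b),400:]=b
cv2.imwrite('pics/c11b.png',o)"
```

```text
t 18.17 p [ 0.3153 -0.3378  0.2203] jaw 3.7 q [-60. -10. 121.  -0.  69. -63.] F [-0.1 -0.6  0.2] T [ 0.02 -0.01 -0.01] op 54.7 tilt [-0.    -0.002 -1.   ]
top 179 [ 0.456 -0.279  0.063] 0.07661375059414477
side 467 [ 0.453 -0.289  0.059] 0.07491626980839022
```

View pics/c11b.png

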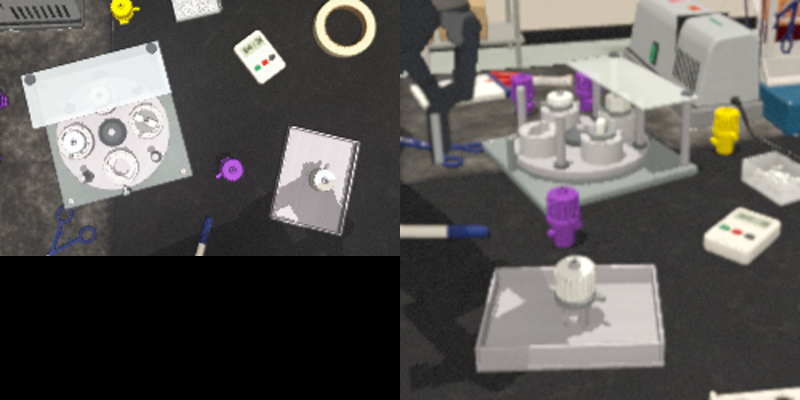

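The nozzle stands upright in the tray, with the spout top at about 75 mm, which puts the head point at about 52 mm. The other three nozzles are seated, the timer hasn't moved and the arm is clear of everything. Handing in.

```bash
python3 -c "
from plant import ctrl
print(ctrl.sign_off())"
```

```text
the job is handed in; nothing more can be done
None
```

I turned the turret, unscrewed the tall nozzle and stood it upright in the steel tray, then handed the job in at about 18 s of the 72 s allowed.

- **Turret:** I gripped a turning post and turned it about 144° clockwise. The tall head clicked in at (0.480, 0.047), within about 1 mm of where I computed the front mark.
- **Unscrewing:** One grasp covered it, so no regrasp was needed. Resistance appeared about 145–155° into the anticlockwise turn and stayed at 0.33 N·m. I eased back 2° and the nozzle lifted straight out.
- **Setting down:** I lowered it until it touched, which was at the predicted height. I then pressed on a little further than needed, to about 18 N, before relieving it and opening the fingers.

**Last checks:**
- The nozzle stands at about (0.456, −0.279), near the tray's centre of (0.454, −0.278).
- Its spout top measured 75–77 mm against 72 mm expected. That puts the head point at about 51–56 mm, still under the 60 mm limit.
- In the last pictures, the other three nozzles look seated, the timer and look-alikes look unmoved, and the arm touches nothing.

**What disagreed:** while gripping the post and the nozzle, the tool stood about 3 mm higher than commanded, with 3–5 N upward at first and up to 13 N as the post met the detent. I put this down to the fingers swinging forward as they close.

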